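Make up the fitting kit and the repair kit in their foam inlays

ROBOT

A 6-joint arm with a two-finger parallel gripper is mounted at the origin on a cart in front of the work surface, level with it; the furniture and walls round the work are solid. World frame = base frame: x ahead of the robot, y to its left, z up, the work surface at z = 0. Lengths are in m, angles in rad, forces in N, time in s.
With the tool pointing down it reaches from about 0.35 to 0.975 m from the base axis. Payload 4.9 kg.
Tool frame: the origin (TCP) lies on the centre line of the jaws, within the pads' length; the fingertips stand manip.tip_reach ahead of it and the grasp point (between the pads) is the TCP (manip.tip_reach is the distance from the TCP to the fingertips, in m); z points along the fingers, y is the line along which they close (so a half turn about z gives the same grasp; the last joint's range is limited). The gripper opens to 85 mm and grips with 20 to 120 N. Pads are 22 mm wide; open, the fingers measure 114 mm over their backs; the gripper's body (76 mm by 85 mm) begins 54 mm behind the grasp point. The pads swing forward as they close: fully open they stand 13 mm farther back than shut.
Start: joints at [0.99, 0.053, 1.613, -0, 1.476, -0.119], TCP at [0.278, 0.56, 0.25] pointing down, gripper open.
Joint ranges: [-3.01, 3.01], [-1.01, 2.22], [0.06, 2.58], [-1.02, 4.17], [0.09, 2.62], [-3.14, 3.14]. Speed limits (rad/s): [2.57, 2.57, 3.14, 3.14, 3.14, 3.14].

INTERFACE

Orientations are given as a unit quaternion [w, x, y, z].
In Python, from plant import manip gives the robot as it stands. The module is installed in compiled form; this text tells all that it offers.
- The arm moves only by the tool move_arm, never from a script. Its argument "rows" is a list of rows, each a list of 7 numbers: the shift along the tool's x, y, z in cm, then the turn, a rotation vector about the tool's x, y, z in degrees, then the opening, from -1 (shut) to 1 (fully open). In form: [[tx, ty, tz, ax, ay, az, jaw], ...]. A call has 1 to 20 rows; each row shifts and turns the commanded pose from where the row before left it, along the tool's axes as they then stand; what a row does not reach is not made up. A row lasts 1/12 s, in which the tool goes at most 41.7 mm and 7.16 degrees, less where a joint would pass 70% of its speed; a pose out of reach is approached as far as the arm can. A call is refused whole if a number of a shift passes 4.17 or a number of a turn 7.16, either way. A call with a gripper value outside its range is refused whole. The fingers move at their own pace and stop on an object; the grip force is fixed at half the most. Time passes only in rows, so rows that do not move let the fingers close. It gives the time, the measured TCP pose, the force, the opening and the grip force at its end, in the units of the state.
- manip.state(): the state, without advancing time (a new reading comes with each control period).
- manip.grab_frame(name): name is "side" or "top"; returns a dict with "img" (480x640x3 uint8, blue, green, red), "mtx" (3x3 intrinsics, pixels), "k1" (the pictures are not rectified: a ray, as slopes to the right and down, at radius r is drawn at 1 + k1 r^2 times it, then the intrinsics apply), "R" (3x3) and "t" (3): a world point X has camera coordinates R X + t. Camera axes: x right, y down, z forward; pixel columns grow to the right and rows downward; lengths in m; the calibration is good to about 2 mm. A picture is of the moment at which its call begins. There is no depth.
- manip.job_done(): hands the job in; it is judged then, once.
The state is a dict: "time": time; "joint_pos": joint angles; "joint_vel": joint speeds; "joint_efforts": joint torques, N m; "tool_pos": TCP position; "tool_rot": TCP orientation; "contact_force": force on the tool from outside, world axes, zero at the start; "ft_torque": the same for the moment, N m; "gripper_width": opening from 0.0 (shut) to 1.0 (fully open); "grasp_force": force on a finger pad.
Only numpy, scipy, OpenCV 4.12 (cv2) and the standard library are available. Lean on these libraries where they do the work, as an engineer would, in place of code of your own. Each camera call takes 0.05 s, during which the arm holds its last target. There are 200 camera calls.

TASK

Make up the two tool kits from the stock lying on the bench: the tape measure, the red screwdriver and the round tin of pins go into the tray with blue pockets, the black hand stapler and the sanding block into the tray with orange pockets. Lay each one in the cut-out made for it, the right way round, so that it lies flat on the bottom of its pocket; the pencil, spanner and bolts are already in their places.

Things in the scene. Friction and masses are not known exactly. Their poses are not given: they have to be found in the camera images.
- blue_tray: Fixed tray 200 x 230 (y) mm, black rim 22 high, black foam top 20 high, blue pocket floors, a pencil in it. Origin: centre, at bench level; z up. Pockets (tray x, y; mm): tape measure (18, 50) 76 x 96; tin (18, -56) round, 68 wide, floor at z 12; screwdriver's origin (-66, 0), handle to +y: slot 43 wide for y -4 to 101, 22 wide for the blade. Other floors at z 8. Yaw within 0.12; may swap sides.
- orange_tray: Fixed tray of the same size, rim and foam as the blue one (200 x 230 (y) mm; rim 22, foam 20 high), orange pocket floors, a grey spanner and bolts already in it. Origin: centre, at bench level; z up. Empty pockets (tray x, y; mm), floors at z 8: stapler (-64, 0) 47 x 140 (y); sanding block (16, 46) 74 x 113 (y). Yaw within 0.12; may swap sides.
- tape_measure: Yellow tape measure lying on its side, 64 (x) x 84 (y) x 35 mm high. Origin: centre of the underside; z up. The case reaches from y = -25 to +42 mm, the thin low tongue (at x = -26) on to y = -42. Grip it across x (64 mm) at y = 0 to 20. Either way round along its pocket is right. On the bench y points along the world's +y, within 0.25 rad.
- screwdriver: Screwdriver with a red handle, 190 mm long along y, lying flat: handle from y = 2 to 95 mm, 31 mm thick, thin bright blade from y = -95 to 2 mm. Origin: middle of the length, on the underside; z up. Grip the handle across x, near y = 40 mm. On the bench the handle points to the world's +y, within 0.2 rad.
- pin_tin: Round flat tin with a blue lid and dark sides, 56 mm across, 21 mm high. Origin: centre of the underside; z up. Any yaw, and any yaw will do in its pocket.
- stapler: Black hand stapler with an orange badge, standing on its base: 35 (x) x 128 (y) x 52 mm high. Origin: centre of the underside; z up. Grip it across x (35 mm) near y = 0. Either way round along its pocket is right. On the bench y points along the world's +y, within 0.2 rad.
- sanding_block: Brown cork sanding block wrapped in sandpaper, 62 (x) x 101 (y) x 28 mm high. Origin: centre of the underside; z up. Grip it across x (62 mm). Either way round along its pocket is right. On the bench y points along the world's +y, within 0.25 rad.
Not all that is in view belongs to the job. Leave any green look-alike of the sanding_block alone.

How it is judged:
At the end, for the whole second after the job is handed in: All five lie in their own pockets: within 10 mm of the pocket's middle along the tray's x and y (screwdriver 12 and 12 mm, stapler 12 mm lengthways), underside within 5 mm of the pocket floor, level within 0.12 rad, along the pocket within 0.2 rad (tin: any yaw), at rest and released (x of tape_measure in the frame of blue_tray between 0.008 and 0.028 m and y of tape_measure in the frame of blue_tray between 0.04 and 0.06 m and z of tape_measure in the frame of blue_tray between 0.004 and 0.013 m and linear speed of each of tape_measure, pin_tin, screwdriver, stapler, sanding_block below 0.02 m/s and angle between each of tape_measure, pin_tin, stapler, sanding_block's own z axis and vertical below 0.12 rad and angle between the y axis of each of tape_measure, screwdriver and the y axis of blue_tray, either way round below 0.2 rad and x of pin_tin in the frame of blue_tray between 0.008 and 0.028 m and y of pin_tin in the frame of blue_tray between -0.066 and -0.046 m and z of pin_tin in the frame of blue_tray between 0.008 and 0.017 m and x of screwdriver in the frame of blue_tray between -0.078 and -0.054 m and y of screwdriver in the frame of blue_tray between -0.012 and 0.012 m and z of screwdriver in the frame of blue_tray between 0.004 and 0.013 m and angle between screwdriver's own y axis and vertical between 1.4508 and 1.6908 rad and x of stapler in the frame of orange_tray between -0.074 and -0.054 m and y of stapler in the frame of orange_tray between -0.012 and 0.012 m and z of stapler in the frame of orange_tray between 0.004 and 0.013 m and angle between the y axis of each of stapler, sanding_block and the y axis of orange_tray, either way round below 0.2 rad and x of sanding_block in the frame of orange_tray between 0.006 and 0.026 m and y of sanding_block in the frame of orange_tray between 0.036 and 0.056 m and z of sanding_block in the frame of orange_tray between 0.004 and 0.013 m); the robot touches nothing.
It also fails if it takes over 109 s, if anything falls off the work surface, if the arm or the gripper's body presses on something with over 40 N, if the wrist force passes 120 N, or if a joint passes its speed limit or range.

## Working session

There is one attempt and no reset: what is moved stays moved. The work goes in short steps, Python scripts to look and compute and a tool call to move; the robot and the scene stay as the last step left them, time stands still between calls to the robot, and variables do not carry over. Pictures are saved under pics/ and viewed, at most 14 in all, crops included, and the job is handed in when it is done.

Besides the shell and the picture viewer there is one more tool, called after "Emit:" by a JSON object that holds its "api" and its "payload". move_arm: Moves the arm, as the interface text tells. Its arguments: {"type":"object","properties":{"rows":{"type":"array","items":{"type":"array","items":{"type":"number"}}}},"required":["rows"]}

```bash
mkdir -p pics; python3 - <<'E'
from plant import manip
import cv2,numpy as np
print(manip.state(), manip.tip_reach)
for n in("top","side"):
    f=manip.grab_frame(n);cv2.imwrite(f"pics/{n}0.png",f["img"]);np.save(f"pics/{n}0.npy",f,allow_pickle=True)
    print(n,f["mtx"].tolist(),f["k1"],f["R"].round(3).tolist(),f["t"].round(3).tolist())
E
```

```text
{'time': 0.0, 'joint_pos': array([ 9.89994998e-01,  5.33549763e-02,  1.61429809e+00, -2.54051786e-05,
        1.47602112e+00, -1.18975391e-01]), 'joint_vel': array([-8.64202487e-05,  4.37719897e-04,  1.93807930e-03,  1.31583538e-03,
        8.73442504e-04,  2.29587216e-03]), 'joint_efforts': array([ 7.98690598e-04, -3.93691099e+01, -3.70173061e+01, -5.14209637e-05,
        6.86397718e-03,  2.39679474e-05]), 'tool_pos': array([0.27815425, 0.55903073, 0.24906171]), 'tool_rot': array([-3.44889041e-04,  2.28865049e-01,  9.73457604e-01, -9.82041480e-04]), 'contact_force': array([ 0.28575936, -0.35795422,  0.37918787]), 'ft_torque': array([-0.02285856,  0.03328988,  0.02347129]), 'grasp_force': 0.0, 'gripper_width': 1.0026027238699375} 0.019
top [[619.9787397055642, 0.0, 322.54333209344344], [0.0, 619.9787397055642, 240.03431424290056], [0.0, 0.0, 1.0]] -0.11003662897759509 [[-0.051, -0.999, 0.005], [-0.909, 0.044, -0.415], [0.414, -0.026, -0.91]] [0.025, 0.453, 1.552]
side [[577.2793548933831, 0.0, 324.19481324441983], [0.0, 577.2793548933831, 241.6041481587988], [0.0, 0.0, 1.0]] -0.05442332240371793 [[0.502, -0.865, -0.002], [-0.543, -0.314, -0.779], [0.673, 0.392, -0.627]] [-0.224, 0.31, 0.95]
```

View pics/top0.png

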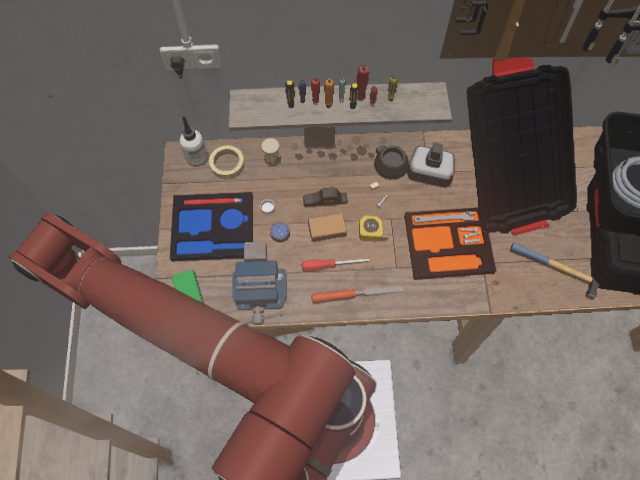

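View pics/side0.png

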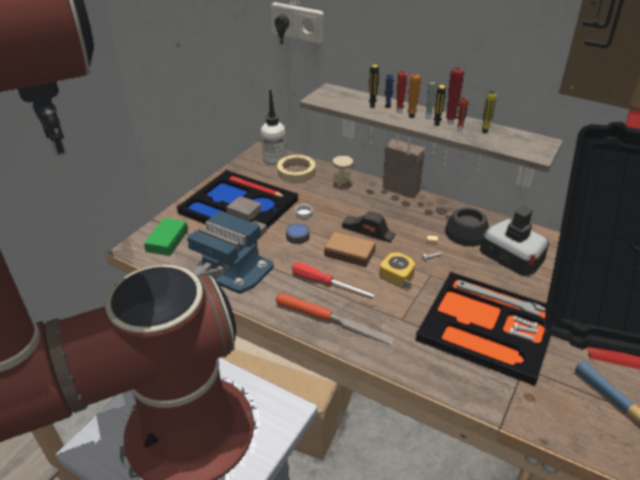

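The top view shows the candidates:
- **Tape:** yellow, at (372,228).
- **Screwdriver:** red handle with a thin bright blade at (335,264). The orange-handled tool with a wide blade at (355,294) is a decoy.
- **Tin:** blue lid, at (280,231). The white ring at (267,207) is not it.
- **Stapler:** black, at (325,197).
- **Sanding block:** brown, at (327,227). The green block at (187,287) is the look-alike.

The blue tray is at (213,226), with the vise next to it at (258,285). The orange tray is at (449,243). I'll confirm these in an enlarged crop.

```bash
cat > h.py <<'E'
import numpy as np,cv2
from plant import manip
def load(n): return np.load(n,allow_pickle=True).item()
def ray(f,px):
    K=f["mtx"]; d=(np.atleast_2d(px).astype(float)-K[:2,2])/[K[0,0],K[1,1]]
    u=d.copy()
    for _ in range(20): u=d/(1+f["k1"]*(u**2).sum(1,keepdims=True))
    D=np.c_[u,np.ones(len(u))]@f["R"]; return -f["R"].T@f["t"],D
def plane(f,px,z):
    c,D=ray(f,px); return (c+D*((z-c[2])/D[:,2:]))[:,:2]
def proj(f,X):
    c=np.atleast_2d(X)@f["R"].T+f["t"]; u=c[:,:2]/c[:,2:]; u=u*(1+f["k1"]*(u**2).sum(1,keepdims=True))
    return u*[f["mtx"][0,0],f["mtx"][1,1]]+f["mtx"][:2,2]
def mask(img,lo,hi,box):
    h=cv2.cvtColor(img,cv2.COLOR_BGR2HSV); m=cv2.inRange(h,np.array(lo),np.array(hi)); k=np.zeros_like(m); a,b,c,d=box; k[b:d,a:c]=m[b:d,a:c]
    return k
def blobs(m,amin=30):
    cs,_=cv2.findContours(m,cv2.RETR_EXTERNAL,cv2.CHAIN_APPROX_NONE)
    return sorted([c[:,0] for c in cs if cv2.contourArea(c)>amin],key=lambda c:-cv2.contourArea(c))
def rect(P):
    """min-area rect of points (m): centre, (len,wid) mm, yaw of long axis from +y"""
    r=cv2.minAreaRect((P*1000).astype(np.float32)); b=cv2.boxPoints(r); e=[b[1]-b[0],b[2]-b[1]]
    l=max(e,key=np.linalg.norm); l=l*np.sign(l[1]); s=sorted(r[1])[::-1]
    return np.round(r[0],1),np.round(s,1),round(float(np.arctan2(-l[0],l[1])),3)
E
python3 - <<'E'
from h import *
f=load("pics/top0.npy");i=f["img"]
a=cv2.resize(i[170:320,160:335],None,fx=3,fy=3,interpolation=3)
b=cv2.resize(i[170:320,335:510],None,fx=3,fy=3,interpolation=3)
cv2.imwrite("pics/cropa.png",cv2.resize(i[170:315,165:415],(800,464),interpolation=3))
g=load("pics/side0.npy")["img"];cv2.imwrite("pics/cropb.png",cv2.resize(g[150:390,115:435],(800,600),interpolation=3))
hs=cv2.cvtColor(i,cv2.COLOR_BGR2HSV)
for n,(x,y) in dict(tape=(368,224),tape2=(380,234),scr=(318,265),tin=(280,231),sand=(327,227),bench=(300,240),bl=(195,222),bl2=(210,248),o=(432,238),o2=(455,264),rim=(182,256),stap=(325,197),rimo=(414,260),foam=(440,250)).items():print(n,hs[y,x])
E
```

```text
tape [ 17  32 151]
tape2 [ 22 139 214]
scr [  2 149 197]
tin [113  76 168]
sand [ 15 105 185]
bench [ 13  67 163]
bl [110 172 179]
bl2 [110 173 180]
o [ 11 191 223]
o2 [ 11 191 223]
rim [165  19  55]
stap [11 52 84]
rimo [ 6 82 78]
foam [  6 101  78]
```

View pics/cropa.png

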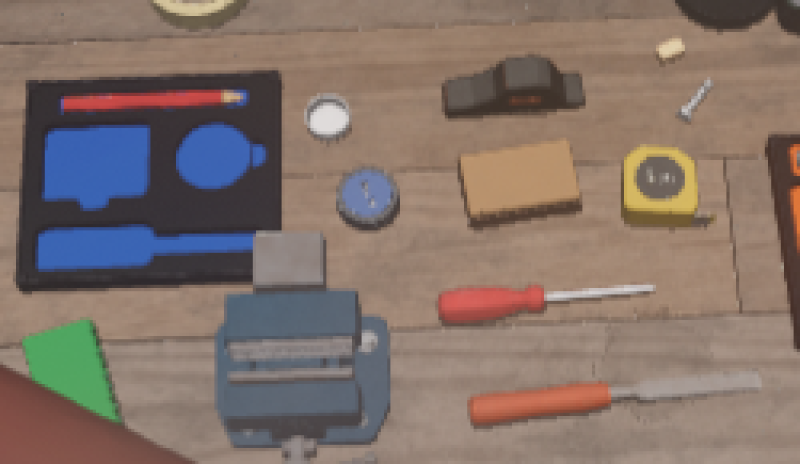

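View pics/cropb.png

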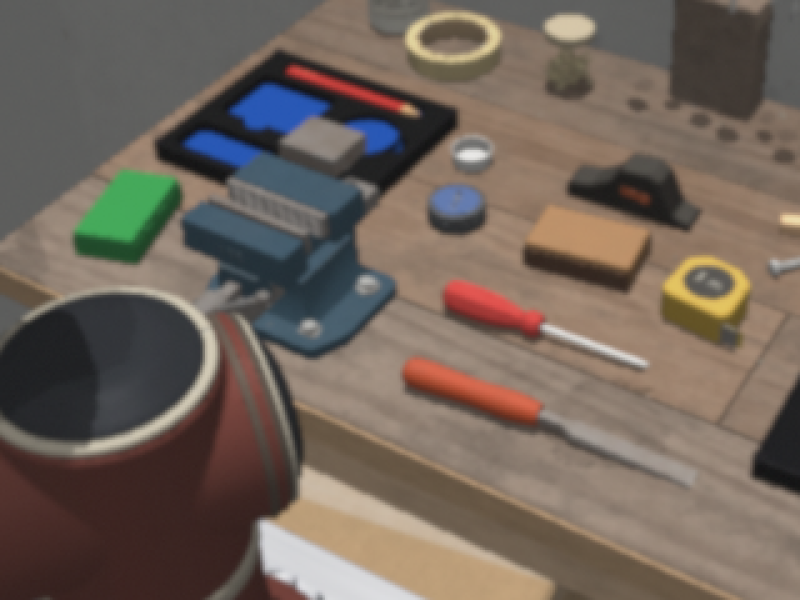

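The crops confirm each pick: brown block, blue-lidded tin, black stapler with orange badge, yellow tape, and red screwdriver with a thin blade. The vise has a raised grey anvil next to the blue tray's blade slot, so I'll keep clear of it. Next I'll measure.

```bash
cat > m.py <<'E'
from h import *
f=load("pics/top0.npy");i=f["img"];g=load("pics/side0.npy");j=g["img"]
print("cams",ray(f,(0,0))[0].round(2),ray(g,(0,0))[0].round(2))
# tin
m=blobs(mask(i,(100,45,110),(125,140,255),(265,215,295,250)))[0];(e,ax,_)=cv2.fitEllipse(m);print("tin top",e,ax,plane(f,e,.021))
m=blobs(mask(j,(100,45,90),(125,150,255),(280,215,315,247)))[0];(e,ax,_)=cv2.fitEllipse(m);print("tin side",e,ax,plane(g,e,.021), rect(plane(g,m,.021)))
# sanding top face
for n,F,b in(("top",f,(300,205,355,245)),("side",g,(320,225,382,270))):
    for vl in(130,145,160):
        c=blobs(mask(F["img"],(8,88,vl),(20,200,255),b))
        if c: print("sand",n,vl,rect(plane(F,c[0],.028)))
# tape yellow
for n,F,b in(("top",f,(352,208,392,246)),("side",g,(372,245,422,292))):
    for vl in(100,170):
        c=blobs(mask(F["img"],(18,115,vl),(32,255,255),b))
        if c: print("tape",n,vl,rect(plane(F,c[0],.035)))
# screwdriver
for n,F,b in(("top",f,(295,250,375,278)),("side",g,(285,255,380,302))):
    c=blobs(mask(F["img"],(0,120,90),(7,255,255),b))[0]; print("handle",n,rect(plane(F,c,.0155)))
    c=blobs(mask(F["img"],(0,120,90),(180,255,255),b))[0]
# stapler
for n,F,b in(("top",f,(298,182,352,212)),("side",g,(335,205,402,247))):
    for v in (80,110):
        c=blobs(mask(F["img"],(0,0,0),(180,255,v),b))[0]; print("stap",n,v,rect(plane(F,c,.01)),cv2.boundingRect(c))
# trays
for n,b in(("blue",(165,185,256,265)),("orange",(400,200,500,285))):
    h=cv2.cvtColor(i,cv2.COLOR_BGR2HSV)
    m=mask(i,(0,0,0),(180,255,95),b)|mask(i,(100,120,80),(120,255,255),b)|mask(i,(5,150,130),(14,255,255),b)
    m=cv2.morphologyEx(m,cv2.MORPH_OPEN,np.ones((3,3)))
    c=cv2.convexHull(blobs(m)[0])[:,0]; q=cv2.approxPolyDP(c,5,True)[:,0]; print(n,q.tolist(),plane(f,q,.022).round(4).tolist(),rect(plane(f,c,.022)))
    lo,hi=((100,120,80),(120,255,255)) if n=="blue" else ((5,150,130),(14,255,255))
    for c in blobs(mask(i,lo,hi,b),40): print("  pocket",rect(plane(f,c,.008)),cv2.boundingRect(c))
E
python3 m.py
```

```text
cams [-0.23  0.04  1.6 ] [-0.36 -0.47  0.84]
tin top (279.32073974609375, 230.0693817138672) (13.346355438232422, 14.633962631225586) [[0.52597847 0.12023464]]
tin side (297.121337890625, 229.88536071777344) (11.740596771240234, 18.684587478637695) [[0.52328882 0.11748963]] (array([523. , 117.8]), array([45.6, 41.8]), -1.02)
sand top 130 (array([533. , -14.6]), array([99.4, 62.8]), 0.125)
sand top 145 (array([533.9, -14.6]), array([98.5, 61. ]), 0.122)
sand top 160 (array([533.7, -14.4]), array([97.5, 58.2]), 0.127)
sand side 130 (array([531.6, -15.5]), array([102.9,  62.8]), 0.135)
sand side 145 (array([532.4, -14.6]), array([100. ,  61.7]), 0.129)
sand side 160 (array([532.2, -14.8]), array([97.6, 58.2]), 0.126)
tape top 100 (array([ 514.8, -136.9]), array([74.6, 64.2]), 1.435)
tape top 170 (array([ 520.2, -137.7]), array([62.2, 61.9]), 1.494)
tape side 100 (array([ 511. , -140.8]), array([85.1, 72.8]), -1.412)
tape side 170 (array([ 518.5, -139.2]), array([65.9, 63.6]), -0.114)
handle top (array([418.,  16.]), array([89.3, 29.9]), -0.002)
handle side (array([418. ,  15.1]), array(
[... 640 characters left out ...]
(178, 209, 34, 27)
  pocket (array([491.3, 318.9]), array([189.7,  40.2]), -0.001) (176, 240, 68, 15)
  pocket (array([575.5, 256.2]), array([68.8, 68.5]), -0.742) (220, 208, 28, 21)
orange [[499, 200], [493, 273], [413, 277], [405, 213]] [[0.5918, -0.5203], [0.366, -0.4645], [0.3658, -0.2411], [0.5622, -0.24]] (array([ 477.6, -380.3]), array([286. , 229.5]), 0.027)
  pocket (array([ 482.6, -311.9]), array([112.5,  80.3]), 0.04) (412, 226, 42, 27)
  pocket (array([ 408.2, -365.5]), array([150.3,  44.6]), 0.03) (428, 254, 54, 18)
  pocket (array([ 490.7, -421.7]), array([69.6, 57.2]), 0.041) (457, 226, 27, 19)
  pocket (array([ 548.7, -334.8]), array([150.9,  34.2]), 0.031) (412, 212, 53, 13)
```

```bash
cat > m2.py <<'E'
from h import *
f=load("pics/top0.npy");g=load("pics/side0.npy")
def tri(p,q):
    a,A=ray(f,p);b,B=ray(g,q);A=A[0]/np.linalg.norm(A);B=B[0]/np.linalg.norm(B)
    s=np.linalg.lstsq(np.c_[A,-B],b-a,rcond=None)[0];P,Q=a+A*s[0],b+B*s[1];return ((P+Q)/2).round(3),round(np.linalg.norm(P-Q)*1000,1)
for n,p,q in(("anvL",(244,242.5),(245.8,197)),("anvR",(266.6,242.5),(262,207)),("anvRn",(266.6,260),(247,218)),("anvLn",(244.7,260.6),(227,208)),("vise top R far",(277,261),(260,223))
  ,("scr tip",(369.7,260),(373.5,295.8)),("scr end",(302.5,265.3),(293.5,268)),("neck",(335,262.5),(331,278)),("tape disk",(371,225.6),(398.6,263))): print(n,tri(p,q))
# screwdriver blade
for n,F,b in(("top",f,(338,250,378,272)),("side",g,(332,270,382,302))):
    c=blobs(mask(F["img"],(0,0,185),(180,60,255),b),8)[0]; P=plane(F,c,.0155); k=np.argsort(P[:,1]); print("blade",n,P[k[0]],P[k[-1]])
    b=(295,250,345,278) if n=="top" else (285,255,350,302)
    c=blobs(mask(F["img"],(0,120,90),(7,255,255),b))[0]; P=plane(F,c,.0155); k=np.argsort(P[:,1]); print("handle y",P[k[0]],P[k[-1]])
# stapler: near edge at z=0
c=blobs(mask(f["img"],(0,0,0),(180,255,110),(298,182,352,212)))[0];P=plane(f,c,0.)
for y in np.arange(-.08,.07,.02):
    s=P[abs(P[:,1]-y)<.006]; 
    if len(s): print("stap y",round(y,2),s[:,0].min().round(3),s[:,0].max().round(3))
# trays in side view
j=g["img"]
for n,lo,hi,b in(("blue",(100,120,60),(120,255,255),(175,170,300,230)),("or",(5,150,120),(14,255,255),(415,275,560,375))):
    for c in blobs(mask(j,lo,hi,b),40):print(n,cv2.boundingRect(c),rect(plane(g,c,.008)))
# overlay
def wire(F,pose,spec):
    I=cv2.resize(F["img"],None,fx=5,fy=5,interpolation=cv2.INTER_CUBIC)
    x,y,a=pose;R=np.array([[np.cos(a),-np.sin(a)],[np.sin(a),np.cos(a)]])
    for cx,cy,w,l,z in spec:
        t=np.linspace(0,2*np.pi,40)
        L=np.array([[-1,-1],[1,-1],[1,1],[-1,1]])*[w/2,l/2] if l else np.c_[np.cos(t),np.sin(t)]*w/2
        W=(L+[cx,cy])/1000@R.T+[x,y];p=proj(F,np.c_[W,np.full(len(W),z/1000)])
        cv2.polylines(I,[((p+.5)*5).astype(int)],True,(255,255,255),1)
    return I
B=[(0,0,200,230,22),(18,50,76,96,20),(18,-56,68,0,20),(-66,48.5,43,105,20)]
O=[(0,0,200,230,22),(-64,0,47,140,20),(16,46,74,113,20)]
import sys
bp=(.553,.3115,-.005);op=(.47,-.361,.035)
def cut(I,x,y,w=80,h=60): return cv2.resize(I[y*5:(y+h*1)*5,x*5:(x+w)*5],(400,300))
r1=np.hstack([cut(wire(f,bp,B),165,187,100,75),cut(wire(f,op,O),400,203,100,75)])
r2=np.hstack([cut(wire(g,bp,B),175,165,130,97),cut(wire(g,op,O),415,270,140,105)])
cv2.imwrite(sys.argv[1],np.vstack([r1,r2]))
E
python3 m2.py pics/ov1.png
```

```text
anvL (array([0.45 , 0.205, 0.124]), np.float64(10.7))
anvR (array([0.441, 0.15 , 0.125]), np.float64(1.2))
anvRn (array([0.39 , 0.15 , 0.129]), np.float64(2.1))
anvLn (array([0.391, 0.205, 0.133]), np.float64(2.1))
vise top R far (array([0.39 , 0.122, 0.125]), np.float64(4.4))
scr tip (array([ 0.427, -0.128,  0.01 ]), np.float64(0.3))
scr end (array([0.419, 0.06 , 0.009]), np.float64(2.9))
neck (array([ 0.42 , -0.031,  0.02 ]), np.float64(0.6))
tape disk (array([ 0.523, -0.138,  0.031]), np.float64(0.4))
blade top [ 0.42783729 -0.1230327 ] [ 0.42295971 -0.03936399]
handle y [ 0.4294833  -0.02866685] [0.40996955 0.06070483]
blade side [ 0.42311616 -0.12808875] [ 0.42047106 -0.03359621]
handle y [ 0.41037397 -0.03453233] [0.4225423  0.06466459]
stap y -0.08 0.617 0.647
stap y -0.06 0.615 0.655
stap y -0.04 0.609 0.669
stap y -0.02 0.61 0.667
stap y 0.0 0.611 0.664
stap y 0.02 0.609 0.652
stap y 0.04 0.61 0.649
blue (206, 183, 42, 21) (array([572.3, 366.5]), array([92.3, 82.6]), -0.009)
blue (188, 202, 33, 16) (array([493. , 374.4]), array([82.4, 39.1]), 0.005)
blue (253, 197, 24, 15) (array([589.9, 251.8]), array([72.2, 43.7]), -0.572)
or (438, 292, 63, 37) (array([ 485.1, -310. ]), array([114.8,  75. ]), 0.029)
or (442, 326, 82, 39) (array([ 410.7, -364.2]), array([152.8,  40.3]), 0.029)
or (521, 324, 24, 19) (array([ 491.5, -446.1]), array([46.2, 36.9]), 0.945)
or (503, 315, 13, 18) (array([ 492. , -390.4]), array([50.1, 17.1]), 1.485)
```

View pics/ov1.png

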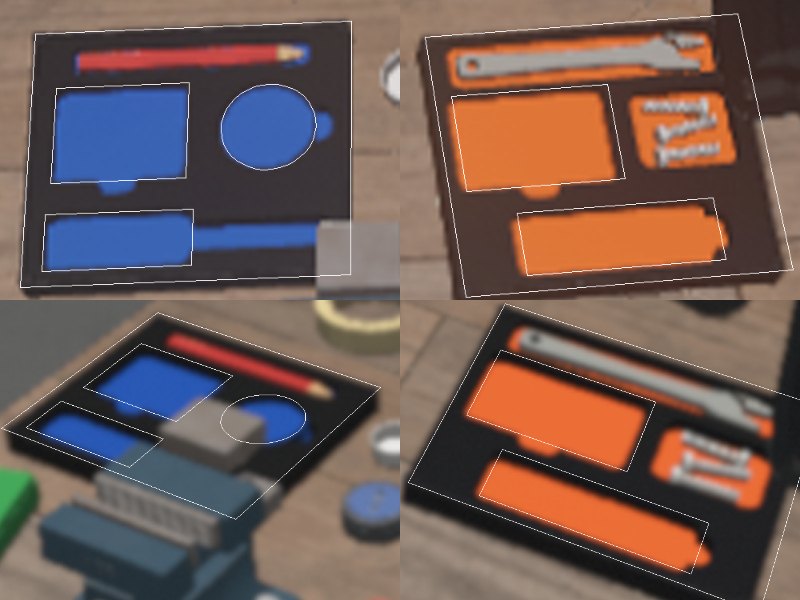

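The overlays show both trays fit well (orange needs about 2 mm more in +y). The vise top is at z≈0.13 with x≤0.45 and y≤0.205, which is clear of the slots. First I'll square the wrist, so that tool x, y, z correspond to world y, x, -z.

Emit:
{"api": "move_arm", "payload": {"rows": [[0,0,0,0,0,7,1],[0,0,0,0,0,7,1],[0,0,0,0,0,7,1],[0,0,0,0,0,7,1],[0,0,0,0,0,7,1],[0,0,0,0,0,7,1],[0,0,0,0,0,7,1],[0,0,0,0,0,7,1],[0,0,0,0,0,7,1],[0,0,0,0,0,0.5,1]]}}

```text
time: 0.93
tool_pos: [0.2783, 0.5592, 0.2496]
tool_rot: [0.0, 0.708, 0.707, -0.001]
contact_force: [1.3, 0.3, 1.6]
gripper_width: 1.004
grasp_force: 0.0
```

Emit:
{"api": "move_arm", "payload": {"rows": [[-3.6,1.6,0,0,0,0,1],[-3.6,1.6,0,0,0,0,1],[-3.6,1.6,0,0,0,0,1],[-3.6,1.6,0,0,0,0,1],[-3.6,1.6,0,0,0,0,1],[-3.6,1.6,0,0,0,0,1],[-3.6,1.6,0,0,0,0,1],[-3.6,1.6,0,0,0,0,1],[-3.6,1.6,0,0,0,0,1],[-3.6,1.6,0,0,0,0,1],[-3.6,1.6,0,0,0,0,1],[-3.6,1.6,0,0,0,0,1],[-3.6,1.6,0.5,0,0,0,1],[-3.6,1.6,1,0,0,-7,1],[-3.6,1.6,1,0,0,0,1],[0,0,2,0,0,0,1],[0,0,2,0,0,0,1],[0,0,0,0,0,0,1],[0,0,0,0,0,0,1]]}}

```text
time: 2.52
tool_pos: [0.5209, 0.024, 0.1845]
tool_rot: [-0.001, 0.665, 0.747, -0.001]
contact_force: [-0.1, 0.9, -0.1]
gripper_width: 0.996
grasp_force: 0.0
```

Emit:
{"api": "move_arm", "payload": {"rows": [[-2,0.38,2,0,0,0,1],[-2,0.38,3,0,0,0,1],[0,0,3.5,0,0,0,1],[0,0,3.5,0,0,0,1],[0,0,2,0,0,0,1],[0,0,1.0,0,0,0,1],[0,0,0.4,0,0,0,1],[0,0,0,0,0,0,1]]}}

```text
time: 3.18
tool_pos: [0.5349, -0.0146, 0.0327]
tool_rot: [0.0, 0.665, 0.747, 0.0]
contact_force: [-0.9, -0.8, -0.2]
gripper_width: 0.999
grasp_force: 0.0
```

Emit:
{"api": "move_arm", "payload": {"rows": [[0,0,0,0,0,0,-1],[0,0,0,0,0,0,-1],[0,0,0,0,0,0,-1],[0,0,0,0,0,0,-1],[0,0,0,0,0,0,-1],[0,0,0,0,0,0,-1]]}}

```text
time: 3.68
tool_pos: [0.5364, -0.0151, 0.0347]
tool_rot: [0.002, 0.665, 0.747, 0.001]
contact_force: [0.7, 0.2, 7.1]
gripper_width: 0.681
grasp_force: 64.8
```

Emit:
{"api": "move_arm", "payload": {"rows": [[0,0,-1,0,0,0,-1],[0,0,-2,0,0,0,-1],[0,0,-3,0,0,0,-1],[0,0,-3,0,0,0,-1],[0,0,0,0,0,0,-1]]}}

```text
time: 4.1
tool_pos: [0.5382, -0.0155, 0.1297]
tool_rot: [0.005, 0.665, 0.747, 0.003]
contact_force: [1.5, 0.8, 0.7]
gripper_width: 0.678
grasp_force: 64.4
```

```bash
cat > snap.py <<'E'
from h import *
import sys
n,x1,y1,x2,y2,out=sys.argv[1],*map(int,sys.argv[2:6]),sys.argv[6]
f=manip.grab_frame(n);np.save(f"pics/{out}.npy",f,allow_pickle=True)
cv2.imwrite(f"pics/{out}.png",cv2.resize(f["img"][y1:y2,x1:x2],(600,int(600*(y2-y1)/(x2-x1))),interpolation=2))
s=manip.state();print(s["time"],s["tool_pos"],s["gripper_width"],s["grasp_force"],s["contact_force"],manip.tip_reach)
E
python3 snap.py side 250 120 450 270 g1
```

```text
4.15 [ 0.53699221 -0.01535292  0.12703321] 0.6818505569795457 64.40588593482971 [ 0.34165805  0.4367972  -0.75633539] 0.019
```

View pics/g1.png

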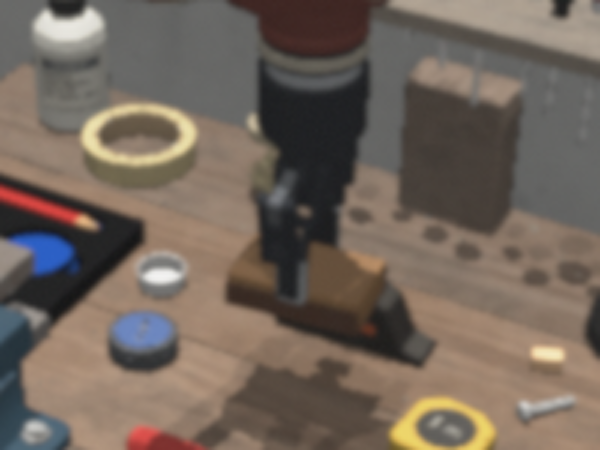

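The block is held well, with the fingers gripping its upper half. Next I carry it to the orange tray.

Emit:
{"api": "move_arm", "payload": {"rows": [[0,0,0,0,0,4.6,-1],[-3.0,-0.6,0,0,0,0,-1],[-3.5,-0.7,0,0,0,0,-1],[-3.5,-0.7,0,0,0,0,-1],[-3.5,-0.7,0,0,0,0,-1],[-3.5,-0.8,0,0,0,0,-1],[-3.5,-0.8,0,0,0,0,-1],[-3.5,-0.8,0,0,0,0,-1],[-3.5,-0.7,0,0,0,0,-1],[-2.0,-0.5,0,0,0,0,-1],[0,0,2,0,0,0,-1],[0,0,2,0,0,0,-1],[0,0,0,0,0,0,-1],[0,0,0,0,0,0,-1],[0,0,0,0,0,0,-1]]}}

```text
time: 5.4
tool_pos: [0.4816, -0.3116, 0.0821]
tool_rot: [-0.0, 0.694, 0.72, -0.0]
contact_force: [0.2, -0.0, -0.9]
gripper_width: 0.681
grasp_force: 64.4
```

```bash
cat > need.py <<'E'
from h import *
import sys
from scipy.spatial.transform import Rotation as Ro
x,y,z,yaw=map(float,sys.argv[1:5]);s=manip.state();q=s["tool_rot"];R=Ro.from_quat([*q[1:],q[0]])
T=Ro.from_matrix(np.array([[0,1,0],[1,0,0],[0,0,-1.]])); T=Ro.from_euler("z",yaw)*T
print("pos",s["tool_pos"].round(4),"th",np.degrees(np.arctan2(*R.as_matrix()[[1,0],1])).round(2),"w",s["gripper_width"].round(3),"F",s["contact_force"].round(1),"t",round(s["time"],2))
r=(R.inv()*T).as_rotvec(degrees=True); d=np.array([x,y,z])-s["tool_pos"]
print("shift now-axes cm",(R.inv().apply(d)*100).round(2),"after-turn axes",(T.inv().apply(d)*100).round(2),"turn",r.round(2))
E
python3 need.py .4844 -.313 .044 .035
```

```text
Traceback (most recent call last):
  File "need.py", line 6, in <module>
    print("pos",s["tool_pos"].round(4),"th",np.degrees(np.arctan2(*R.as_matrix()[[1,0],1])).round(2),"w",s["gripper_width"].round(3),"F",s["contact_force"].round(1),"t",round(s["time"],2))
                                                                                                         ^^^^^^^^^^^^^^^^^^^^^^^^
AttributeError: 'float' object has no attribute 'round'
```

Emit:
{"api": "move_arm", "payload": {"rows": [[-0.1,0.28,1,0,0,0,-1],[0,0,1,0,0,0,-1],[0,0,0.8,0,0,0,-1],[0,0,0.6,0,0,0,-1],[0,0,0.4,0,0,0,-1],[0,0,0,0,0,0,-1],[0,0,0,0,0,0,-1]]}}

```text
time: 5.98
tool_pos: [0.4845, -0.3128, 0.0437]
tool_rot: [-0.0, 0.694, 0.72, -0.0]
contact_force: [-0.5, 0.2, -1.1]
gripper_width: 0.678
grasp_force: 64.5
```

```bash
sed -i 's/s\["gripper_width"\].round(3)/round(float(s["gripper_width"]),3)/' need.py; python3 need.py .4844 -.313 .044 .035; python3 snap.py side 400 200 600 350 p1
```

```text
pos [ 0.4845 -0.3128  0.0437] th 2.03 w 0.678 F [-0.5  0.2 -1.1] t 5.98
shift now-axes cm [-0.02 -0.01 -0.03] after-turn axes [-0.02 -0.01 -0.03] turn [-0.   -0.    0.02]
6.0333 [ 0.48446922 -0.31284907  0.04375436] 0.6777788991304573 64.4733202457428 [-0.35293968 -0.07244899 -0.54547919] 0.019
```

View pics/p1.png

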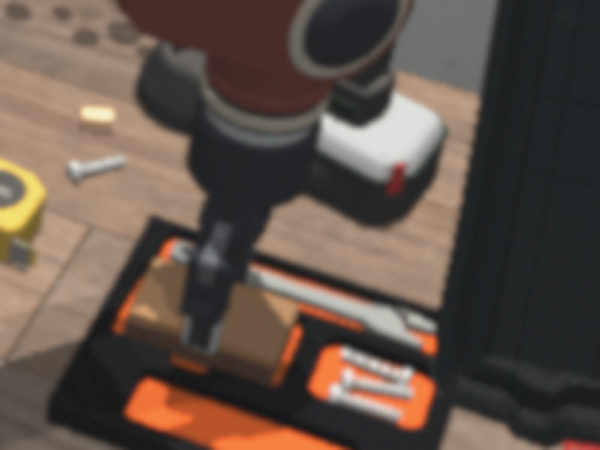

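It shows the block inside its pocket with slack all round. I'll release and lift.

Emit:
{"api": "move_arm", "payload": {"rows": [[0,0,0.15,0,0,0,-1],[0,0,0,0,0,0,0.7],[0,0,0,0,0,0,0.7],[0,0,0,0,0,0,0.7],[0,0,-1,0,0,0,1],[0,0,-3,0,0,-2,1],[3.5,1,-3,0,0,0,1],[3.5,1,0,0,0,0,1],[3.5,1,0,0,0,0,1],[3.5,0.5,0,0,0,0,1],[3.5,0,0,0,0,0,1],[0,0,0,0,0,0,1],[0,0,0,0,0,0,1]]}}

```text
time: 7.12
tool_pos: [0.5063, -0.1387, 0.1096]
tool_rot: [0.0, 0.681, 0.733, 0.0]
contact_force: [0.4, 0.6, 0.6]
gripper_width: 0.998
grasp_force: 0.0
```

```bash
python3 need.py .5213 -.138 .031 -.09; python3 - <<'E'
from h import *
f=manip.grab_frame("top");g=manip.grab_frame("side")
for n,F,b in(("t",f,(405,205,470,255)),("s",g,(425,260,520,335))):
    for v in(100,130):
        print(n,[rect(plane(F,c,.036)) for c in blobs(mask(F["img"],(8,60,v),(20,148,255),b),200)])
E
```

```text
pos [ 0.5063 -0.1387  0.1096] th 4.21 w 0.998 F [0.4 0.6 0.6] t 7.12
shift now-axes cm [-0.04  1.5   7.86] after-turn axes [0.2  1.49 7.86] turn [0.04 0.04 9.36]
t [(array([ 481.3, -310. ]), array([105.5,  64.9]), 0.044), (array([ 571.7, -331.1]), array([187.3,  22.3]), 0.024)]
t [(array([ 482.6, -312.5]), array([99.3, 60.9]), 0.041), (array([ 566.8, -331.5]), array([186. ,  19.3]), -0.046)]
s [(array([ 526.8, -298.3]), array([210.9, 161.5]), 0.523), (array([ 480.8, -312.7]), array([101.7,  70.4]), 0.029)]
s [(array([ 526.6, -298. ]), array([210.1, 161.5]), 0.523), (array([ 483. , -313.1]), array([100.7,  66. ]), 0.03)]
```

The block measures (0.4825, -0.3127) at the expected height, so it is seated. Next is the tape.

Emit:
{"api": "move_arm", "payload": {"rows": [[0,0,0,0,0,7,1],[0,0,0,0,0,2.4,1],[0.2,1.49,0,0,0,0,1],[0,0,2.5,0,0,0,1],[0,0,2.5,0,0,0,1],[0,0,1.6,0,0,0,1],[0,0,0.8,0,0,0,1],[0,0,0.4,0,0,0,1],[0,0,0,0,0,0,1],[0,0,0,0,0,0,-1],[0,0,0,0,0,0,-1],[0,0,0,0,0,0,-1],[0,0,0,0,0,0,-1],[0,0,0,0,0,0,-1],[0,0,0,0,0,0,-1]]}}

```text
time: 8.47
tool_pos: [0.5229, -0.1402, 0.0331]
tool_rot: [0.002, 0.739, 0.673, 0.001]
contact_force: [-1.0, -1.1, 5.1]
gripper_width: 0.713
grasp_force: 66.1
```

```bash
python3 need.py .5213 -.138 .031 -.09; python3 - <<'E'
from h import *
print(proj(load("pics/top0.npy"),[.5213,-.138,.035]))
f=manip.grab_frame("top")
for v in (100,150): print([ (rect(plane(f,c,.035)),cv2.boundingRect(c)) for c in blobs(mask(f["img"],(18,115,v),(32,255,255),(352,208,392,246)),20)])
E
```

```text
pos [ 0.5229 -0.1402  0.0331] th -5.37 w 0.713 F [-1.  -1.1  5.1] t 8.47
shift now-axes cm [ 0.2  -0.18  0.21] after-turn axes [ 0.2  -0.18  0.21] turn [ 0.22  0.09 -0.22]
[[371.10127855 225.39372489]]
[((array([ 494.6, -162.6]), array([41.9,  8.7]), 1.304), (378, 227, 5, 14))]
[]
```

Emit:
{"api": "move_arm", "payload": {"rows": [[0,0,-2,0,0,0,-1],[0,0,-3,0,0,0,-1],[0,0,-3,0,0,-5.1,-1],[2,0.2,-1,0,0,0,-1],[3.5,0.35,0,0,0,0,-1],[3.7,0.35,0,0,0,0,-1],[3.7,0.35,0,0,0,0,-1],[3.7,0.35,0,0,0,0,-1],[3.7,0.35,0,0,0,0,-1],[3.7,0.35,0,0,0,0,-1],[3.7,0.35,0,0,0,0,-1],[3.7,0.35,0,0,0,0,-1],[3.7,0.35,0,0,0,0,-1],[3.7,0.35,0,0,0,0,-1],[3.7,0.35,0,0,0,0,-1],[3.7,0.35,0,0,0,0,-1],[2.5,0.35,0,0,0,0,-1],[2,0.35,0,0,0,0,-1],[0,0,0,0,0,0,-1],[0,0,0,0,0,0,-1]]}}

```text
time: 10.18
tool_pos: [0.574, 0.368, 0.1201]
tool_rot: [-0.0, 0.708, 0.706, -0.001]
contact_force: [-0.3, 0.4, -3.2]
gripper_width: 0.71
grasp_force: 66.3
```

```bash
python3 need.py .5713 .3677 .043 -.005; python3 - <<'E'
from h import *
f=manip.grab_frame("top");g=manip.grab_frame("side");np.save("pics/t2.npy",f,allow_pickle=True)
a=cv2.resize(f["img"][170:270,160:293],(400,300));b=cv2.resize(g["img"][130:235,160:300],(400,300))
cv2.imwrite("pics/t2.png",np.hstack([a,b]))
E
```

```text
pos [0.574  0.368  0.1201] th -0.16 w 0.71 F [-0.3  0.4 -3.2] t 10.18
shift now-axes cm [-0.03 -0.26  7.71] after-turn axes [-0.03 -0.27  7.71] turn [-0.07  0.06  0.12]
```

View pics/t2.png

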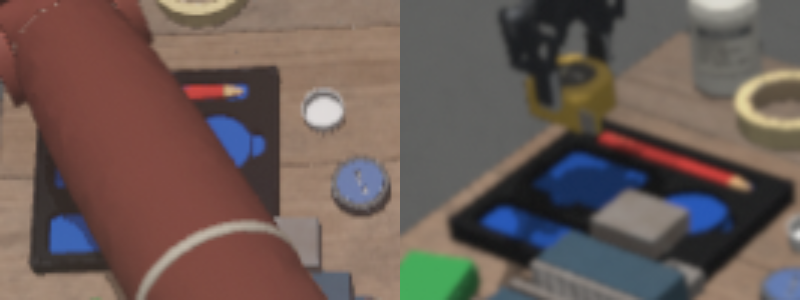

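The tape is held level above its pocket, with the forearm hiding the top view. I'll lower it now.

Emit:
{"api": "move_arm", "payload": {"rows": [[0,-0.27,1.5,0,0,0,-1],[0,0,2,0,0,0,-1],[0,0,2,0,0,0,-1],[0,0,1,0,0,0,-1],[0,0,0.6,0,0,0,-1],[0,0,0.4,0,0,0,-1],[0,0,0.2,0,0,0,-1],[0,0,0,0,0,0,-1],[0,0,0,0,0,0,-1]]}}

```text
time: 11.03
tool_pos: [0.5727, 0.3677, 0.0451]
tool_rot: [0.0, 0.709, 0.705, 0.001]
contact_force: [0.5, 0.2, -3.6]
gripper_width: 0.716
grasp_force: 66.3
```

```bash
python3 need.py .5713 .3677 .042 -.005; python3 snap.py side 160 130 280 220 p2
```

```text
pos [0.5727 0.3677 0.0451] th -0.28 w 0.716 F [ 0.5  0.2 -3.6] t 11.03
shift now-axes cm [ 0.   -0.14  0.31] after-turn axes [ 0.   -0.14  0.31] turn [ 0.1  -0.05  0.01]
11.0833 [0.57274231 0.36776306 0.045176  ] 0.7144066272587227 66.31114955060184 [ 0.40512588 -0.42415854 -2.20847192] 0.019
```

View pics/p2.png

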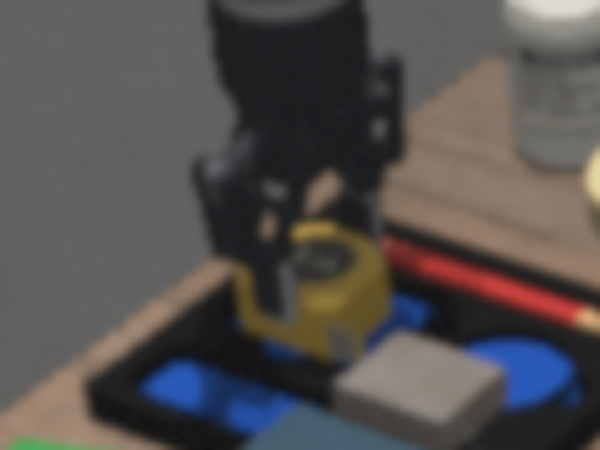

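The tape sits within the pocket outline, with blue showing at (400,310) and (280,350). I'll lower slightly, release and check the pose.

Emit:
{"api": "move_arm", "payload": {"rows": [[0,-0.1,0.25,0,0,0,-1],[0,0,0,0,0,0,-1],[0,0,0,0,0,0,0.7],[0,0,0,0,0,0,0.8],[0,0,0,0,0,0,0.9],[0,0,-1,0,0,0,1],[-2,0,-3,0,0,0,1],[-3.7,0.5,-3,0,0,0,1],[-3.7,0.5,-1,0,0,0,1],[-3.7,0.5,0,0,0,0,1],[-3.7,0.5,0,0,0,0,1],[-3.7,0.5,0,0,0,0,1],[-3.7,0.5,0,0,0,0,1],[-3.7,0.5,0,0,0,0,1],[-3.7,0.5,0,0,0,0,1],[-3.7,0.5,0,0,0,0,1],[-3,0.5,0,0,0,0,1],[0,0,0,0,0,-2.5,1],[0,0,0,0,0,0,1]]}}

```text
time: 12.67
tool_pos: [0.6192, -0.013, 0.1188]
tool_rot: [0.001, 0.694, 0.72, 0.001]
contact_force: [0.1, -0.3, -0.1]
gripper_width: 1.001
grasp_force: 0.0
```

```bash
python3 need.py .6285 -.0135 .036 .045; python3 - <<'E'
from h import *
f=manip.grab_frame("top");np.save("pics/p3.npy",f,allow_pickle=True);g=manip.grab_frame("side")
cv2.imwrite("pics/p3.png",np.hstack([cv2.resize(f["img"][180:270,160:280],(400,300),interpolation=2),cv2.resize(f["img"][170:260,290:410],(400,300),interpolation=2)]))
for n,F,b in(("t",f,(175,195,220,240)),("s",g,(190,160,250,210))):
    for v in(100,170): print(n,[rect(plane(F,c,.043)) for c in blobs(mask(F["img"],(18,110,v),(32,255,255),b),50)])
E
```

```text
pos [ 0.6192 -0.013   0.1188] th 2.09 w 1.001 F [ 0.1 -0.3 -0.1] t 12.67
shift now-axes cm [-0.08  0.92  8.29] after-turn axes [-0.09  0.93  8.28] turn [ 0.09  0.01 -0.49]
t [(array([563.8, 367.4]), array([76.1, 62.6]), -1.54)]
t [(array([567.5, 368.9]), array([62.7, 59.8]), -1.539)]
s [(array([551.5, 360.2]), array([103.7,  77. ]), -1.109)]
s [(array([563.9, 363.8]), array([65.3, 63.3]), 0.001)]
```

View pics/p3.png

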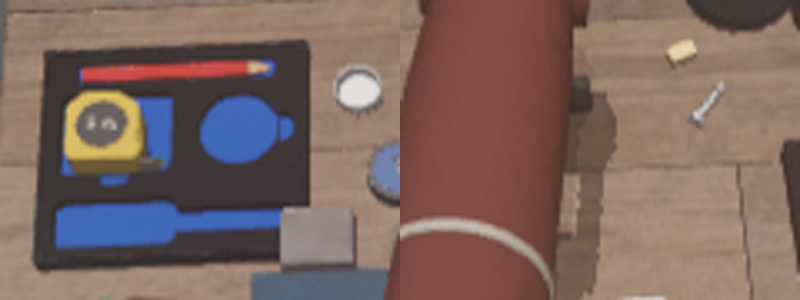

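The tape lies in its pocket, with the case centre at (0.567, 0.368) against an expected (0.571, 0.370). Next is the stapler.

Emit:
{"api": "move_arm", "payload": {"rows": [[-0.1,0.9,0,0,0,-0.5,1],[0,0,2.5,0,0,0,1],[0,0,2.5,0,0,0,1],[0,0,2,0,0,0,1],[0,0,0.9,0,0,0,1],[0,0,0.3,0,0,0,1],[0,0,0,0,0,0,0.5],[0,0,0,0,0,0,-1],[0,0,0,0,0,0,-1],[0,0,0,0,0,0,-1],[0,0,0,0,0,0,-1],[0,0,0,0,0,0,-1],[0,0,0,0,0,0,-1],[0,0,0,0,0,0,-1]]}}

```text
time: 13.93
tool_pos: [0.6287, -0.0118, 0.0373]
tool_rot: [0.001, 0.69, 0.724, 0.001]
contact_force: [-0.3, 0.8, 6.3]
gripper_width: 0.384
grasp_force: 62.5
```

```bash
python3 need.py .6285 -.0135 .036 .045; python3 - <<'E'
from h import *
g=manip.grab_frame("side")
cv2.imwrite("pics/g3.png",cv2.resize(g["img"][160:265,300:440],(600,450),interpolation=2))
E
```

```text
pos [ 0.6287 -0.0118  0.0373] th 2.72 w 0.384 F [-0.3  0.8  6.3] t 13.93
shift now-axes cm [-0.17 -0.03  0.13] after-turn axes [-0.17 -0.03  0.13] turn [0.15 0.02 0.14]
```

View pics/g3.png

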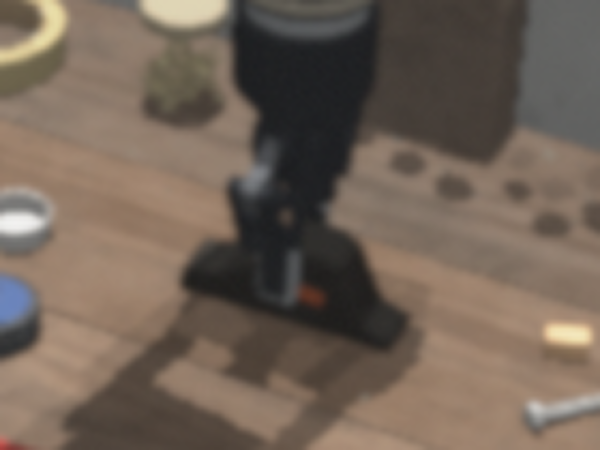

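Emit:
{"api": "move_arm", "payload": {"rows": [[0,0,-2,0,0,0.7,-1],[0,0,-3,0,0,0,-1],[-1,-0.7,-3,0,0,0,-1],[-2.5,-1.8,-2,0,0,0,-1],[-3,-2.1,0,0,0,0,-1],[-3,-2.1,0,0,0,0,-1],[-3,-2.1,0,0,0,0,-1],[-3,-2.1,0,0,0,0,-1],[-3,-2.1,0,0,0,0,-1],[-3,-2.1,0,0,0,0,-1],[-3,-2.1,0,0,0,0,-1],[-3,-2.1,0,0,0,0,-1],[-3,-2.1,0,0,0,0,-1],[-2.5,-1.7,0,0,0,0,-1],[-1,-0.5,0,0,0,0,-1],[0,0,0,0,0,0,-1],[0,0,0,0,0,0,-1]]}}

```text
time: 15.4
tool_pos: [0.4031, -0.3593, 0.1344]
tool_rot: [-0.001, 0.695, 0.719, 0.0]
contact_force: [-0.3, 0.0, -4.5]
gripper_width: 0.39
grasp_force: 61.5
```

```bash
python3 need.py .406 -.3597 .048 .035
```

```text
pos [ 0.4031 -0.3593  0.1344] th 1.94 w 0.39 F [-0.3  0.  -4.5] t 15.4
shift now-axes cm [-0.07  0.3   8.64] after-turn axes [-0.05  0.29  8.64] turn [-0.04 -0.13 -0.06]
```

Emit:
{"api": "move_arm", "payload": {"rows": [[0,0.3,1.5,0,0,0,-1],[0,0,2.5,0,0,0,-1],[0,0,2,0,0,0,-1],[0,0,1,0,0,0,-1],[0,0,0,0,0,0,-1],[0,0,0,0,0,0,-1]]}}

```text
time: 15.9
tool_pos: [0.4069, -0.3586, 0.065]
tool_rot: [-0.001, 0.694, 0.72, 0.0]
contact_force: [-0.2, -0.2, -3.7]
gripper_width: 0.388
grasp_force: 61.4
```

```bash
python3 need.py .406 -.3597 .048 .035;  python3 - <<'E'
from h import *
g=manip.grab_frame("side");f=manip.grab_frame("top")
cv2.imwrite("pics/p4.png",np.hstack([cv2.resize(f["img"][200:290,400:520],(400,300),interpolation=2),cv2.resize(g["img"][275:380,415:555],(400,300),interpolation=2)]))
E
```

```text
pos [ 0.4069 -0.3586  0.065 ] th 2.1 w 0.388 F [-0.2 -0.2 -3.7] t 15.9
shift now-axes cm [-0.11 -0.1   1.7 ] after-turn axes [-0.11 -0.1   1.7 ] turn [-0.05 -0.08  0.09]
```

View pics/p4.png

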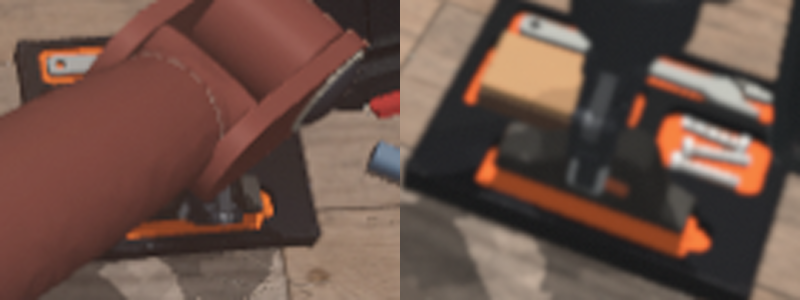

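The stapler is centred over its slot, with the orange margin even all round. I'll lower it.

Emit:
{"api": "move_arm", "payload": {"rows": [[-0.1,-0.1,0.6,0,0,0,-1],[0,0,0.6,0,0,0,-1],[0,0,0.4,0,0,0,-1],[0,0,0.2,0,0,0,-1],[0,0,0,0,0,0,-1],[0,0,0,0,0,0,-1]]}}

```text
time: 16.5
tool_pos: [0.4056, -0.3607, 0.0473]
tool_rot: [-0.0, 0.695, 0.719, 0.0]
contact_force: [0.3, 0.5, -4.8]
gripper_width: 0.381
grasp_force: 61.5
```

Emit:
{"api": "move_arm", "payload": {"rows": [[0,0,0.1,0,0,0,-1],[0,0,0,0,0,0,0.1],[0,0,0,0,0,0,0.1],[0,0,0,0,0,0,0.1],[0,0,-1.5,0,0,0,0.1],[0,0,-3,0,0,0,0.1],[0.5,0,-3.5,0,0,0,0.5],[3,0.2,0,0,0,0,1],[3.7,0.25,0,0,0,0,1],[3.7,0.25,0,0,0,0,1],[3.7,0.25,0,0,0,0,1],[3.7,0.25,0,0,0,0,1],[3.7,0.25,0,0,0,0,1],[3.7,0.25,0,0,0,0,1],[3.7,0.25,0,0,0,0,1],[3.7,0.25,0,0,0,0,1],[3,0.2,0,0,0,0,1],[0.9,0.1,0,0,0,-0.8,1],[0,0,0,0,0,0,1],[0,0,0,0,0,0,1]]}}

```text
time: 18.17
tool_pos: [0.418, 0.0097, 0.127]
tool_rot: [0.001, 0.689, 0.725, 0.0]
contact_force: [-0.0, -1.1, -0.1]
gripper_width: 1.004
grasp_force: 0.0
```

```bash
python3 need.py .419 .008 .030 .05;  python3 - <<'E'
from h import *
g=manip.grab_frame("side");f=manip.grab_frame("top")
cv2.imwrite("pics/p5.png",np.hstack([cv2.resize(f["img"][200:290,400:520],(400,300),interpolation=2),cv2.resize(g["img"][275:380,415:555],(400,300),interpolation=2)]))
for n,F,b in(("t",f,(420,245,490,280)),("s",g,(430,310,525,370))):
    for v in (80,): 
        c=blobs(mask(F["img"],(0,0,0),(180,60,v),b),50)
        print(n,[(rect(plane(F,k,.02)),cv2.boundingRect(k)) for k in c])
E
```

```text
pos [0.418  0.0097 0.127 ] th 2.89 w 1.004 F [-0.  -1.1 -0.1] t 18.17
shift now-axes cm [-0.16  0.08  9.7 ] after-turn axes [-0.17  0.09  9.7 ] turn [0.06 0.05 0.02]
t [((array([ 412.8, -362.4]), array([206.4,  85.1]), 0.058), (420, 245, 70, 32))]
s [((array([ 417.1, -358.1]), array([198.4, 146.7]), 0.515), (430, 310, 95, 60))]
```

View pics/p5.png

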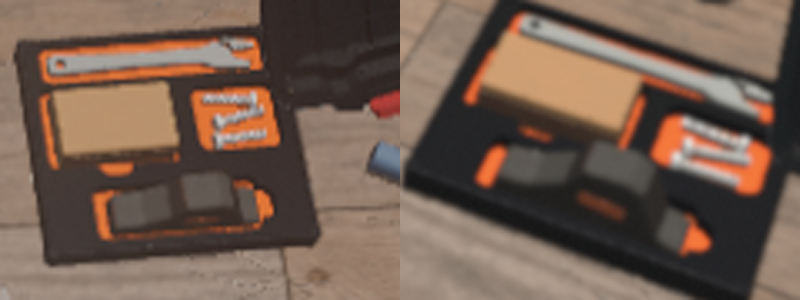

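Both orange-tray items lie flat with orange margins showing around them. Next is the screwdriver.

Emit:
{"api": "move_arm", "payload": {"rows": [[-0.16,0.08,2,0,0,0,1],[0,0,3,0,0,0,1],[0,0,2.5,0,0,0,1],[0,0,1.5,0,0,0,0.4],[0,0,0.7,0,0,0,0.2],[0,0,0,0,0,0,0.2],[0,0,0,0,0,0,-1],[0,0,0,0,0,0,-1],[0,0,0,0,0,0,-1],[0,0,0,0,0,0,-1],[0,0,0,0,0,0,-1],[0,0,0,0,0,0,-1]]}}

```text
time: 19.27
tool_pos: [0.4202, 0.0079, 0.0313]
tool_rot: [0.002, 0.689, 0.724, 0.001]
contact_force: [-0.5, -1.7, 6.7]
gripper_width: 0.288
grasp_force: 59.0
```

```bash
python3 need.py .419 .008 .030 .05
```

```text
pos [0.4202 0.0079 0.0313] th 2.84 w 0.288 F [-0.5 -1.7  6.7] t 19.27
shift now-axes cm [ 0.01 -0.12  0.13] after-turn axes [ 0.01 -0.12  0.13] turn [ 0.21  0.08 -0.02]
```

Emit:
{"api": "move_arm", "payload": {"rows": [[0,0,-1,0,0,0,-1],[0,0,-2,0,0,0,-1],[0,0,-3,0,0,0,-1],[0,2,-3,0,0,0,-1],[0,3,-2,0,0,0,-1],[0,3,0,0,0,3,-1],[0,3,0,0,0,0.1,-1],[0,0,0,0,0,0,-1],[0,0,0,0,0,0,-1]]}}

```text
time: 20.02
tool_pos: [0.5285, 0.0125, 0.1392]
tool_rot: [-0.001, 0.709, 0.706, -0.001]
contact_force: [-0.8, -0.6, -0.7]
gripper_width: 0.284
grasp_force: 58.3
```

```bash
python3 need.py .5274 .3518 .14 -.005; python3 - <<'E'
from h import *
g=manip.grab_frame("side");f=manip.grab_frame("top");np.save("pics/g5s.npy",g);np.save("pics/g5t.npy",f)
z=manip.state()["tool_pos"][2]-.0155
for n,F in(("t",f),("s",g)):
  for c in blobs(mask(F["img"],(0,120,80),(7,255,255),(270,150,420,300)),20):
    print(n,cv2.boundingRect(c),rect(plane(F,c,z)))
  for c in blobs(mask(F["img"],(0,0,170),(180,60,255),(300,150,420,300)),8): print(n,"bright",cv2.boundingRect(c),rect(plane(F,c,z)))
E
```

```text
pos [0.5285 0.0125 0.1392] th -0.25 w 0.284 F [-0.8 -0.6 -0.7] t 20.02
shift now-axes cm [33.93 -0.26 -0.07] after-turn axes [33.93 -0.28 -0.08] turn [-0.12 -0.03  0.04]
t (288, 150, 54, 112) (array([556.8,  25.4]), array([340.6, 142.8]), 1.453)
t (330, 289, 26, 11) (array([290.3, -38.8]), array([63.8, 22.5]), 0.056)
t (300, 156, 34, 12) (array([683.3,   7.5]), array([93.1, 30.1]), -0.126)
t bright (413, 150, 7, 19) (array([ 679.4, -271.1]), array([59.9, 16.8]), 1.451)
t bright (300, 289, 20, 8) (array([299.4,  43.2]), array([51. ,  9.2]), -0.28)
t bright (347, 209, 21, 3) (array([526.4, -93.8]), array([53.8,  6. ]), -0.048)
s (316, 196, 14, 15) (array([520.4,  47.5]), array([52.3, 28.2]), -1.051)
s (340, 203, 15, 14) (array([523.7,  -9.2]), array([44.4, 29.1]), -0.13)
s (276, 293, 24, 7) (array([242.9, -43.4]), array([40.7, 15.1]), 0.526)
s (270, 188, 7, 7) (array([505.4, 165.6]), array([24.5, 13.3]), -0.971)
s bright (371, 217, 26, 12) (array([522.7, -96.2]), array([57.9, 11.4]), -0.028)
s bright (300, 209, 11, 6) (array([474.7,  63.6]), array([21.2, 18. ]), 0.524)
```

Emit:
{"api": "move_arm", "payload": {"rows": [[2,0,0,0,0,-1,-1],[3.5,0,0,0,0,0,-1],[3.6,0,0,0,0,0,-1],[3.6,0,0,0,0,0,-1],[3.6,0,0,0,0,0,-1],[3.6,0,0,0,0,0,-1],[3.6,0,0,0,0,0,-1],[3.6,0,0,0,0,0,-1],[3.6,0,0,0,0,0,-1],[2,0,0,0,0,0,-1],[1.2,-1,0,0,0,0,-1],[0,-2,0,0,0,0,-1],[0,-1,2,0,0,0,-1],[0,0,2,0,0,0,-1],[0,0,2,0,0,0,-1],[0,0,1,0,0,0,-1],[0,0,0,0,0,0,-1],[0,0,0,0,0,0,-1]]}}

```text
time: 21.62
tool_pos: [0.4837, 0.35, 0.0694]
tool_rot: [-0.0, 0.703, 0.711, -0.001]
contact_force: [0.4, -0.2, 0.3]
gripper_width: 0.287
grasp_force: 58.3
```

```bash
python3 need.py .487 .3518 .042 -.005; python3 - <<'E'
from h import *
g=manip.grab_frame("side");f=manip.grab_frame("top")
z=manip.state()["tool_pos"][2]-.0155
for n,F,b in(("t",f,(170,200,260,265)),("s",g,(170,150,300,240))):
  for c in blobs(mask(F["img"],(0,120,80),(7,255,255),b),20): print(n,cv2.boundingRect(c),rect(plane(F,c,z)))
  for c in blobs(mask(F["img"],(0,0,150),(180,60,255),b),6): print(n,"bright",cv2.boundingRect(c),rect(plane(F,c,z)))
E
```

```text
pos [0.4837 0.35   0.0694] th 0.7 w 0.287 F [ 0.4 -0.2  0.3] t 21.62
shift now-axes cm [0.18 0.33 2.74] after-turn axes [0.19 0.32 2.74] turn [-0.07  0.04  0.98]
t (170, 200, 65, 65) (array([515.1, 335.1]), array([200.7, 180. ]), 1.565)
t (170, 200, 12, 6) (array([610.4, 411.7]), array([31.6, 16. ]), -0.052)
t bright (235, 239, 9, 3) (array([484.7, 229.8]), array([22.,  6.]), -0.049)
s (230, 176, 47, 20) (array([584.3, 285.8]), array([143.9,  22.2]), 0.001)
s (206, 195, 15, 13) (array([478.9, 327.9]), array([58.5, 24.1]), -0.095)
s (187, 192, 10, 9) (array([470.7, 383.8]), array([39.2, 19.5]), -0.763)
s bright (295, 204, 5, 10) (array([554.5, 136.3]), array([35.9,  9.3]), -1.01)
s bright (232, 202, 7, 5) (array([498.6, 270.1]), array([15.2, 14.1]), 0.203)
```

Emit:
{"api": "move_arm", "payload": {"rows": [[0.18,0.32,0.8,0,0,0,-1],[0,0,0.8,0,0,0,-1],[0,0,0.6,0,0,0,-1],[0,0,0.4,0,0,0,-1],[0,0,0.2,0,0,0,-1],[0,0,0,0,0,0,-1],[0,0,0,0,0,0,-1]]}}

```text
time: 22.3
tool_pos: [0.4876, 0.3525, 0.0413]
tool_rot: [-0.0, 0.703, 0.712, -0.0]
contact_force: [-0.2, 0.2, -1.2]
gripper_width: 0.286
grasp_force: 58.3
```

Emit:
{"api": "move_arm", "payload": {"rows": [[0,0,0,0,0,0,-0.2],[0,0,0,0,0,0,-0.1],[0,0,0,0,0,0,0],[0,0,0,0,0,0,0],[0,0,-1,0,0,0,0],[0,0,-3,0,0,0,0],[0,0.5,-4,0,0,0.7,0.5],[-2,1,-1,0,0,0,1],[-3.5,1,0,0,0,0,1],[-3.6,0.5,0,0,0,0,1],[-3.6,0.3,0,0,0,0,1],[-3.6,0.3,0,0,0,0,1],[-3.6,0.2,0,0,0,0,1],[-2.5,0,0,0,0,0,1],[-1,0,0,0,0,0,1],[0,0,0,0,0,0,1],[0,0,0,0,0,0,1]]}}

```text
time: 23.72
tool_pos: [0.526, 0.1189, 0.1321]
tool_rot: [0.0, 0.707, 0.707, 0.001]
contact_force: [0.2, 0.1, -0.7]
gripper_width: 0.999
grasp_force: 0.0
```

```bash
python3 need.py .5247 .119 .026 0; python3 - <<'E'
from h import *
g=manip.grab_frame("side");f=manip.grab_frame("top");np.save("pics/p6t.npy",f);np.save("pics/p6s.npy",g)
z=.0235
for n,F,b in(("t",f,(170,225,260,265)),("s",g,(170,150,240,240))):
  for c in blobs(mask(F["img"],(0,120,80),(7,255,255),b),20): print(n,cv2.boundingRect(c),rect(plane(F,c,z)))
  for c in blobs(mask(F["img"],(0,0,150),(180,60,255),b),6): print(n,"bright",cv2.boundingRect(c),rect(plane(F,c,z)))
F=load("pics/top0.npy") # tin incl. dark side: full outline
h=cv2.cvtColor(F["img"],cv2.COLOR_BGR2HSV)[218:248,265:296]; print(h[12,:,0],h[12,:,1],h[:,14,0])
E
```

```text
pos [0.526  0.1189 0.1321] th -0.02 w 0.999 F [ 0.2  0.1 -0.7] t 23.72
shift now-axes cm [ 0.   -0.14 10.61] after-turn axes [ 1.000e-02 -1.300e-01  1.061e+01] turn [ 0.05 -0.05 -0.02]
t (178, 243, 32, 9) (array([484.3, 361.1]), array([88. , 24.4]), -0.048)
t bright (211, 242, 42, 5) (array([490. , 254.6]), array([114.7,   7.4]), 0.033)
s (188, 197, 34, 16) (array([484.9, 369.3]), array([95.9, 43.2]), -0.103)
s (230, 175, 10, 9) (array([626.3, 369.5]), array([44.6, 14.6]), -0.397)
s bright (231, 199, 9, 10) (array([533.5, 303.9]), array([39.5, 19.5]), -0.929)
[ 12  12  11  12  12   5   0 112 112 112 112 111 112 113 117 114 112 112
 112 113 113 112 116 174  11  12  12  12  12  13  13] [72 73 69 70 70 22 13 82 88 89 86 88 87 71 27 71 86 88 88 86 86 86 52 11
 43 69 71 70 68 70 71] [ 13  13  13  11   9 116 112 113 114 129 143 117 117 115 112 113 112 112
 112 116   9   0   3   5  12  12  13  13  13  12]
```

The screwdriver measures (0.484, 0.361) for its handle centre, so it is in its slot. Last is the tin.

Emit:
{"api": "move_arm", "payload": {"rows": [[0.05,-0.1,2.5,0,0,0,1],[0,0,3.5,0,0,0,1],[0,0,2.5,0,0,0,1],[0,0,1.3,0,0,0,1],[0,0,0.7,0,0,0,1],[0,0,0,0,0,0,1],[0,0,0,0,0,0,-1],[0,0,0,0,0,0,-1],[0,0,0,0,0,0,-1],[0,0,0,0,0,0,-1],[0,0,0,0,0,0,-1],[0,0,0,0,0,0,-1]]}}

```text
time: 24.82
tool_pos: [0.5269, 0.1194, 0.0293]
tool_rot: [0.001, 0.707, 0.707, 0.002]
contact_force: [0.4, 0.9, 5.9]
gripper_width: 0.605
grasp_force: 61.4
```

```bash
python3 need.py .5707 .2554 .13 0
```

```text
pos [0.5269 0.1194 0.0293] th 0.01 w 0.605 F [0.4 0.9 5.9] t 24.82
shift now-axes cm [ 13.61   4.43 -10.04] after-turn axes [ 13.6    4.38 -10.07] turn [ 0.27 -0.04  0.02]
```

Emit:
{"api": "move_arm", "payload": {"rows": [[0,0,-1,0,0,0,-1],[0,0,-2,0,0,0,-1],[0,0,-3,0,0,0,-1],[2,0.6,-1.5,0,0,0,-1],[3.3,1.1,0,0,0,0,-1],[3.3,1.1,0,0,0,0,-1],[3,1,0,0,0,0,-1],[2,0.6,0,0,0,0,-1],[0,0,2,0,0,0,-1],[0,0,2,0,0,0,-1],[0,0,0,0,0,0,-1],[0,0,0,0,0,0,-1]]}}

```text
time: 25.82
tool_pos: [0.5674, 0.2547, 0.0606]
tool_rot: [-0.001, 0.707, 0.707, -0.001]
contact_force: [-0.3, 0.8, -1.0]
gripper_width: 0.6
grasp_force: 63.0
```

```bash
python3 need.py .5707 .2554 .0435 0; python3 - <<'E'
from h import *
g=manip.grab_frame("side");z=manip.state()["tool_pos"][2]-.008
for c in blobs(mask(g["img"],(100,45,60),(125,150,255),(225,160,300,225)),20): print(cv2.boundingRect(c),rect(plane(g,c,z)))
E
```

```text
pos [0.5674 0.2547 0.0606] th 0.03 w 0.6 F [-0.3  0.8 -1. ] t 25.82
shift now-axes cm [0.07 0.33 1.71] after-turn axes [0.07 0.33 1.71] turn [-0.18  0.06  0.03]
(225, 212, 31, 13) (array([443.4, 231.1]), array([87.2, 37.7]), -0.007)
(256, 189, 12, 11) (array([564.7, 244. ]), array([42.1, 26.6]), -0.952)
```

Emit:
{"api": "move_arm", "payload": {"rows": [[0.07,0.33,0.6,0,0,0,-1],[0,0,0.6,0,0,0,-1],[0,0,0.4,0,0,0,-1],[0,0,0.15,0,0,0,-1],[0,0,0,0,0,0,-1],[0,0,0,0,0,0,-1]]}}

```text
time: 26.37
tool_pos: [0.5719, 0.2557, 0.0439]
tool_rot: [-0.0, 0.707, 0.707, -0.0]
contact_force: [0.5, 0.1, -1.0]
gripper_width: 0.597
grasp_force: 63.1
```

Release, lift and clear away for a final look.

Emit:
{"api": "move_arm", "payload": {"rows": [[0,0,0.1,0,0,0,-1],[0,0,0,0,0,0,0.4],[0,0,0,0,0,0,0.5],[0,0,0,0,0,0,0.6],[0,0,0,0,0,0,0.6],[0,0,-1,0,0,0,0.6],[0,0,-3,0,0,0,0.6],[-1,0,-4,0,0,0,1],[-3.5,0,-2,0,0,0,1],[-3.5,0,0,0,0,0,1],[-3.5,0,0,0,0,0,1],[-3.5,0,0,0,0,0,1],[-3.5,0,0,0,0,0,1],[-3.5,0,0,0,0,0,1],[-3,0,0,0,0,0,1],[0,0,0,0,0,0,1],[0,0,0,0,0,0,1]]}}

```text
time: 27.78
tool_pos: [0.5724, 0.0045, 0.144]
tool_rot: [0.0, 0.708, 0.706, 0.0]
contact_force: [0.0, 0.1, 0.3]
gripper_width: 0.995
grasp_force: 0.0
```

```bash
python3 - <<'E'
from h import *
f=manip.grab_frame("top");g=manip.grab_frame("side");i=f["img"]
a=lambda I,x,y,w,h:cv2.resize(I[y:y+h,x:x+w],(400,300),interpolation=2)
cv2.imwrite("pics/fin.png",np.vstack([np.hstack([a(i,165,185,100,75),a(i,400,203,100,75)]),np.hstack([a(g["img"],175,165,130,97),a(g["img"],415,270,140,105)])]))
for z in(.033,):
  for n,F,b in(("t",f,(215,200,255,235)),("s",g,(245,185,290,220))):
    for c in blobs(mask(F["img"],(100,45,110),(125,135,255),b),20):print(n,cv2.boundingRect(c),rect(plane(F,c,z)))
E
```

```text
t (223, 210, 16, 14) (array([569.7, 257.1]), array([43.1, 41.2]), -0.05)
s (251, 194, 19, 11) (array([573.8, 254. ]), array([47.6, 38. ]), -0.101)
```

View pics/fin.png

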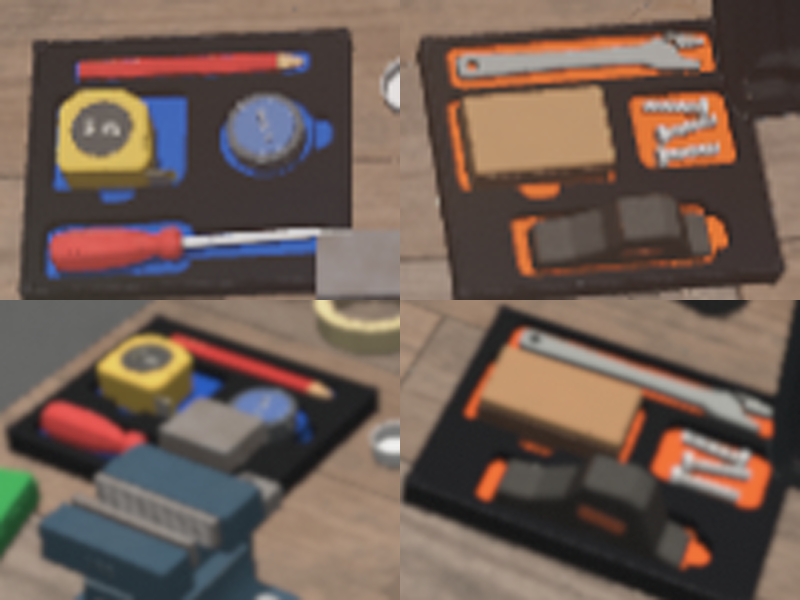

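The final views show all five items down in their cut-outs with margins around them, and the arm is clear. I'm handing the job in.

```bash
python3 -c "
from plant import manip
print(manip.job_done())"
```

```text
the job is handed in; nothing more can be done
None
```

I placed all five items in their pockets, and the final pictures showed them lying in place with the arm clear. I handed the job in at about 28 s of robot time, but the call returned no verdict.

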